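# Lock the cover with the red key

### The arm

A 7-joint arm with a two-finger parallel gripper is mounted at the origin on the work surface. World frame = base frame: x ahead of the robot, y to its left, z up, the work surface at z = 0. Lengths are in m, angles in rad, forces in N, time in s.
With the tool pointing down it reaches from about 0.35 to 0.9 m from the base axis. Payload 8.1 kg.
Tool frame: the origin (TCP) lies on the centre line of the jaws, within the pads' length; the fingertips stand 14 mm ahead of it and the grasp point (between the pads) lies 5 mm behind it; z points along the fingers, y is the direction in which the jaws open and shut (so a half turn about z gives the same grasp; the last joint's range is limited). The gripper opens to 92 mm and grips with 3 to 60 N. Pads are 19 mm wide; open, the fingers measure 130 mm over their backs; the gripper's body (75 mm by 190 mm) begins 47 mm behind the grasp point.
Start: joints at [1.043, 0.434, 0.025, 1.573, -0.012, 1.134, -0.075], TCP at [0.258, -0.569, 0.241] pointing down, gripper open.
Joint ranges: [-2.62, 2.62], [-0.44, 2.09], [-1.27, 1.32], [0.08, 2.57], [-1.32, 4.46], [0.12, 2], [-2.74, 2.74]. Speed limits (rad/s): [2.22, 2.22, 3.01, 3.01, 3.14, 3.14, 3.14].

### API

Orientations are given as a rotation vector (axis times angle).
In Python, from cell import arm, optics gives the robot as it stands.
- The arm moves only by the shell command python3 -m creep 'ROWS' [FORCE]. ROWS is JSON, a list of rows, each an object with "translation": the shift along the tool's x, y, z in m, a list of three; "rot": the turn, a rotation vector about the tool's x, y, z in degrees, a list of three; "jaw": the finger opening in m, from 0 to 0.0918. In form: [{"translation": [x, y, z], "rot": [wx, wy, wz], "jaw": jaw}, ...]. A call has 1 to 12 rows; each row shifts and turns the commanded pose from where the row before left it, along the tool's axes as they then stand; what a row does not reach is not made up. A row lasts 1/12 s, in which the tool goes at most 41.7 mm and 7.16 degrees, less where a joint would pass 70% of its speed; a pose out of reach is approached as far as the arm can. A call is refused whole if a number of a shift passes 0.0417 or a number of a turn 7.16, either way. A call with a gripper value outside its range is refused whole. The fingers move at their own pace and stop on an object; FORCE is the grip in N (left out, the last holds). Time passes only in rows, so rows that do not move let the fingers close. It gives the time, the measured TCP pose, the force and the opening at its end, in the units of the state.
- arm.observe(): the state, without advancing time (a new reading comes with each control period).
- optics.get_image(name): name is "scene" or "top"; returns the picture (384x512x3 uint8, red, green, blue); there is no depth.
- optics.camera_info(name): a dict with "fx", "fy", "cx", "cy" (pixels), "R" (3x3) and "t" (3): a world point X has camera coordinates R X + t. Camera axes: x right, y down, z forward; pixel columns grow to the right and rows downward; lengths in m; the calibration is good to about 2 mm. A picture is of the moment at which its call begins. camera_info takes no time and is no camera call.
- arm.sign_off(): hands the job in, once; it reports no verdict.
Trained networks look in the newest picture that a camera, given by its name, has taken for a name from the list of things; names that differ only in an ending like _2 or _b are one class to them, and where a whole thing is asked for, a point or a joint stands for the part that bears it (a point fixed in the world has none). Each returns a list of dicts, best first, with "score" (0 to 1); they miss things now and then, are a little off and sometimes report something else, mostly with a low value. They report only what shows in the picture. A call takes as long as a camera call.
- optics.boxes_of(camera, thing): "location" ([column, row] in pixels, amid what is visible of it).
- optics.pinpoint(camera, thing): "location" ([column, row] in pixels: a listed point, or the origin of a listed thing).
The state is a dict: "clock": time; "joints": joint angles; "dq": joint speeds; "joint_efforts": joint torques, N m; "position": TCP position; "ee_rot": TCP orientation; "force": force on the tool from outside, world axes, zero at the start; "ft_torque": the same for the moment, N m; "width": opening from 0.0 (shut) to 1.0 (fully open).
Only numpy, scipy, OpenCV 4.12 (cv2) and the standard library are available. Lean on these libraries where they do the work, as an engineer would, in place of code of your own. Each camera call takes 0.05 s, during which the arm holds its last target.

### The job

Two white appliance covers lie on the bench, each with a key standing in its lock. With the red key, swing the steel tongue right across the yellow catch until it is clear on the other side, then turn it back so that it stops and clicks in over the middle of the catch, and let go of the key. Leave the lock with the black key as it is.

Things in the scene. Friction and masses are not known exactly. Their poses are not given: they have to be found in the camera images.
- red_key: Key turning with its tongue on a vertical axis, captive in a fixed white cover (190 x 180 mm, 60 high). Origin: on the axis at the cover's top; z up, x along the tongue. Red bow to grip: upright plate 38 long (x), 10 thick (y), its middle on the axis, 43 to 75 mm above the origin; 12 mm shank below. Turns lightly, 50 degrees clockwise and 70 anticlockwise of the cover's middle line, to stops.
- red_tongue (a point): Point on the red key's steel tongue, on its centre line 60 mm from the axis, 18 mm above the cover; x outward, z up. The tongue is 25 mm wide, folded like a low roof, and ends 70 mm from the axis, top 19 mm above the cover. It starts 25 to 66 degrees anticlockwise (from above) of the catch, so it first turns clockwise.
- catch: Yellow catch fixed on the red key's cover, 39 to 91 mm from the lock's axis, 30 wide; end wall 22 mm high. Origin: on the axis at the cover's top; x from there through the catch's middle, z up. A sprung ball 56 mm out resists the tongue's edge (up to 0.1 N m), then snaps into its fold and draws it to the middle from within 10 degrees. Angle varies within 15 degrees of the cover's middle line.
- black_tongue (a point): Point on the tongue of the other lock (black key, grey catch, otherwise alike, on an identical white cover), 60 mm from that lock's axis and 78 mm above the bench. To be left where it is.

How it is judged:
On the way, in this order (a step that is already met when the one before it is completed fails the run):
1. the red key's tongue has swung across the catch, 14 mm or more past its middle on the clockwise side (y of red_tongue in the frame of catch below -0.014 m).
2. the tongue is back over the middle of the catch, within 10 degrees, for 0.2 s (angle between the x axis of red_key and the x axis of catch, either way round below 0.175 rad), for 0.2 s.
At the end, for the whole second after the job is handed in: The red key's tongue rests over the yellow catch, within 10 degrees of its middle, with the key released and still (angle between the x axis of red_key and the x axis of catch, either way round below 0.175 rad and angular speed of red_key below 0.1 rad/s); the robot touches nothing.
It fails at once if the black key's tongue moved by more than 15 mm (distance of black_tongue from where it was at the start of the episode above 0.015 m).
It also fails if it takes over 34 s, if anything falls off the work surface, if the arm or the gripper's body presses on something with over 40 N, if the wrist force passes 120 N, or if a joint passes its speed limit or range.

## Working session

There is one attempt and no reset: what is moved stays moved. The work goes in short steps, Python scripts to look and compute and a shell command to move; the robot and the scene stay as the last step left them, time stands still between calls to the robot, and variables do not carry over. Pictures are saved under pics/ and viewed, and the job is handed in when it is done.

```bash
ls; mkdir -p pics; python3 - <<'E'
from cell import arm, optics
import cv2,json
print(arm.observe())
for c in ("scene","top"):
    im=optics.get_image(c); cv2.imwrite(f"pics/{c}0.png",im[:,:,::-1])
    print(c,optics.camera_info(c))
    for t in ("red_key","red_tongue","catch","black_tongue"):
        print(t,optics.pinpoint(c,t)[:3])
    print('box',optics.boxes_of(c,"red_key")[:2])
E
```

```text
pics
{'clock': 0.0, 'joints': array([ 1.04337841,  0.43519036,  0.02496757,  1.57408175, -0.01158055,
        1.13398443, -0.07508849]), 'dq': array([ 3.03403818e-05, -1.82338890e-04,  1.02971659e-03,  3.32651492e-04,
       -4.10287276e-04,  5.67174472e-04,  6.90598806e-04]), 'joint_efforts': array([-2.52163200e-04, -6.67840862e+01,  9.85128209e-01, -3.14462042e+01,
       -6.05644472e-02,  4.28225286e-02,  2.08558299e-04]), 'position': array([ 0.25734809, -0.56903572,  0.23997109]), 'ee_rot': array([-3.06959020e+00, -6.61922135e-01,  7.35285462e-04]), 'force': array([0.01826113, 0.79812547, 0.90988703]), 'ft_torque': array([-0.01369979, -0.00728597,  0.00443274]), 'width': 1.0003047127844644}
scene {'fx': 420.19646754647505, 'fy': 420.19646754647505, 'cx': 249.5176595095949, 'cy': 193.44793809641433, 'R': array([[ 0.89477515,  0.44651544, -0.00117832],
       [ 0.36671378, -0.73636058, -0.56858957],
       [-0.25475169,  0.50832772, -0.82262051]]), 't': array([-0.50797114, -0.14689597,  0.86872144])}
red_key [{'location': [274.6, 142.0], 'score': 0.92}, {'location': [176.4, 283.4], 'score': 0.18}]
red_tongue [{'location': [304.7, 127.8], 'score': 0.61}]
catch []
black_tongue [{'location': [179.4, 282.2], 'score': 0.88}]
box [{'location': [284.3, 126.6], 'score': 0.71}]
top {'fx': 361.6899046457454, 'fy': 361.6899046457454, 'cx': 258.3016192188361, 'cy': 190.8297105290879, 'R': array([[ 0.00234857, -0.99893438,  0.04609316],
       [-0.98944578, -0.00899954, -0.14462384],
       [ 0.14488455, -0.04526703, -0.98841255]]), 't': array([-0.02219393,  0.57140779,  0.68049247])}
red_key [{'location': [173.0, 204.1], 'score': 0.58}]
red_tongue [{'location': [146.0, 184.2], 'score': 0.88}, {'location': [175.3, 203.1], 'score': 0.52}]
catch []
black_tongue [{'location': [332.5, 210.8], 'score': 0.69}]
box [{'location': [159.1, 192.3], 'score': 0.91}]
```

```bash
python3 - <<'E'
import cv2,numpy as np
a=cv2.imread("pics/scene0.png");b=cv2.imread("pics/top0.png")
cv2.imwrite("pics/a.png",cv2.resize(a[60:240,190:400],None,fx=3.5,fy=3.2,interpolation=cv2.INTER_CUBIC))
cv2.imwrite("pics/b.png",cv2.resize(b[130:260,90:250],None,fx=4.5,fy=4.5,interpolation=cv2.INTER_CUBIC))
E
```

```text
(no output)
```

View pics/scene0.png

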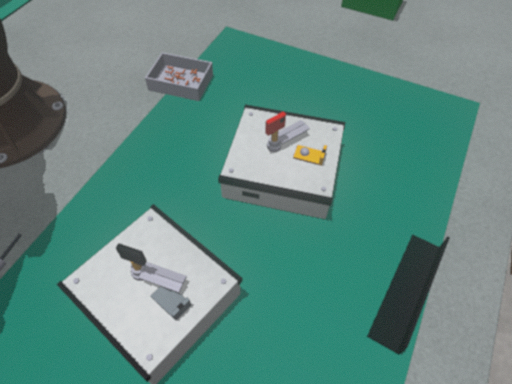

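View pics/top0.png

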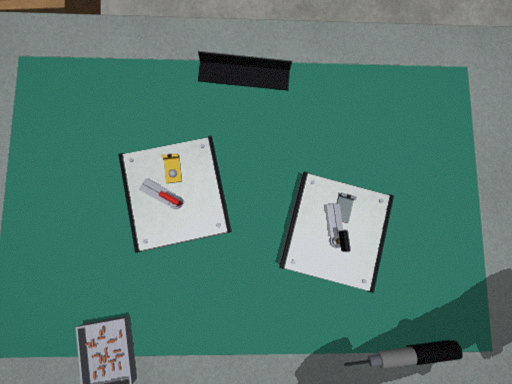

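View pics/a.png

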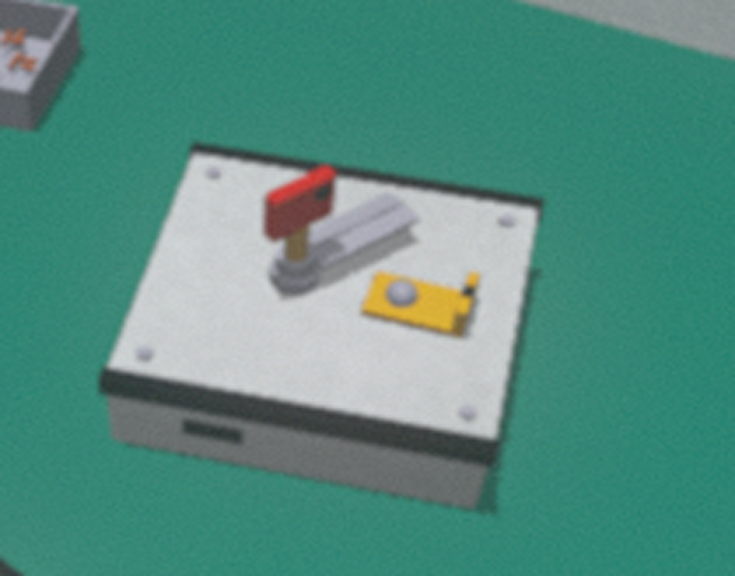

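View pics/b.png

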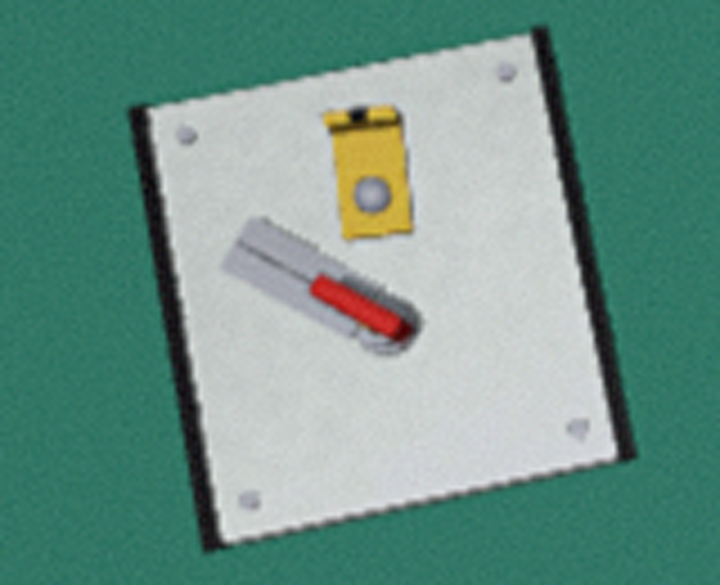

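Both views: red lock far-left in the top image, with the hub near (177,202), the bow at (170,198), the tongue tip at (145,184), and the catch ball at (173,173). The black lock is at (335,225), well clear. Next I fit the geometry.

```bash
cat > h.py <<'E'
import numpy as np,cv2
from scipy.optimize import minimize
from cell import arm,optics
def proj(c,P):
    q=np.atleast_2d(P)@c['R'].T+c['t']; return np.c_[c['fx']*q[:,0]/q[:,2]+c['cx'],c['fy']*q[:,1]/q[:,2]+c['cy']]
def masks(im):
    h=cv2.cvtColor(im,cv2.COLOR_RGB2HSV)
    red=(((h[...,0]<6)|(h[...,0]>173))&(h[...,1]>140)&(h[...,2]>60)).astype(np.uint8)
    yel=((h[...,0]>17)&(h[...,0]<30)&(h[...,1]>140)&(h[...,2]>80)).astype(np.uint8)
    out=[]
    for m in (red,yel):
        n,l,s,_=cv2.connectedComponentsWithStats(m)
        k=1+np.argmax(s[1:,4]); out.append((l==k).astype(np.uint8))
    return out
def ray(c,px,z):
    d=np.array([(px[0]-c['cx'])/c['fx'],(px[1]-c['cy'])/c['fy'],1]); d=c['R'].T@d; o=-c['R'].T@c['t']
    return o+d*(z-o[2])/d[2]
def box(x,y,th,x0,x1,w,z0,z1):
    P=np.array([[a,b,z] for a in(x0,x1) for b in(-w,w) for z in(z0,z1)])
    R=np.array([[np.cos(th),-np.sin(th)],[np.sin(th),np.cos(th)]])
    return np.c_[P[:,:2]@R.T+[x,y],P[:,2]]
def hullmask(c,P,S=8,off=None):
    H=cv2.convexHull(proj(c,P).astype(np.float32))
    return H
def cost_of(c,P,m,S=6):
    ys,xs=np.nonzero(m); r0,c0=ys.min()-6,xs.min()-6; h,w=ys.max()+7-r0,xs.max()+7-c0
    M=np.kron(m[r0:r0+h,c0:c0+w],np.ones((S,S),np.uint8))
    H=(cv2.convexHull(proj(c,P).astype(np.float32))-[c0-.5,r0-.5]+0)*S
    D=np.zeros_like(M); cv2.fillConvexPoly(D,np.round(H*16).astype(np.int32),1,shift=4)
    return (M!=D).sum()/S**2
E
python3 - <<'E'
from h import *
ci={c:optics.camera_info(c) for c in("scene","top")}
ms={c:masks(cv2.cvtColor(cv2.imread(f"pics/{c}0.png"),cv2.COLOR_BGR2RGB)) for c in ci}
for c in ms: print(c,[m.sum() for m in ms[c]],[np.argwhere(m).mean(0)[::-1].round(1) for m in ms[c]])
f=lambda p,cs=("scene","top"):sum(cost_of(ci[c],box(p[0],p[1],p[2],-.019,.019,.005,.103,.135),ms[c][0]) for c in cs)
p0=ray(ci['top'],np.argwhere(ms['top'][0]).mean(0)[::-1],.13)
tip=ray(ci['top'],(146,184.2),.078)
print('tip',tip,'bow',p0,'ball',ray(ci['top'],(172.7,173.3),.078),'hub',ray(ci['top'],(177,201.6),.065))
best=None
for th in np.radians(np.arange(20,100,8)):
  for cs in (("scene","top"),):
    r=minimize(f,[p0[0],p0[1],th],method='Nelder-Mead',options=dict(initial_simplex=[[p0[0],p0[1],th],[p0[0]+.006,p0[1],th],[p0[0],p0[1]+.006,th],[p0[0],p0[1],th+.2]],xatol=1e-5))
    if best is None or r.fun<best.fun: best=r
print(best.x,np.degrees(best.x[2]),best.fun)
x,y,th=best.x
print('tongue angle',np.degrees(np.arctan2(tip[1]-y,tip[0]-x)),np.hypot(tip[1]-y,tip[0]-x))
for z in(.07,.075,.08):
  b=ray(ci['top'],(172.7,173.3),z);print('ball ang',z,np.degrees(np.arctan2(b[1]-y,b[0]-x)),np.hypot(b[1]-y,b[0]-x))
w=ray(ci['top'],(170.4,156.2),.082);print('wall',np.degrees(np.arctan2(w[1]-y,w[0]-x)),np.hypot(w[1]-y,w[0]-x))
E
```

```text
scene [np.uint64(81), np.uint64(265)] [array([276. , 117.6]), array([309.9, 155.1])]
top [np.uint64(119), np.uint64(339)] [array([169.6, 198.1]), array([171.9, 167.4])]
tip [0.57690576 0.19354394 0.078     ] bow [0.54463885 0.13843372 0.13      ] ball [0.59826663 0.14473122 0.078     ] hub [0.54601461 0.13713888 0.065     ]
[0.52715233 0.079039   1.65792819] 94.99228807571525 200.0
tongue angle 66.51461821402839 0.12484705077275196
ball ang 0.07 42.77823712310541 0.09899957487542076
ball ang 0.075 42.74857321561104 0.09763281442928431
ball ang 0.08 42.71806699564972 0.09626608089647234
wall 34.30999267449424 0.12493160738890555
```

```bash
python3 - <<'E'
from h import *
ci={c:optics.camera_info(c) for c in("scene","top")}
ims={c:cv2.cvtColor(cv2.imread(f"pics/{c}0.png"),cv2.COLOR_BGR2RGB) for c in ci}
print(ims['scene'][116:132,268:286,0]);
h=cv2.cvtColor(ims['scene'],cv2.COLOR_RGB2HSV); print(h[114:134:2,264:288:2])if 0 else None
for c in ci:
  P=box(.545,.138,np.radians(62),-.019,.019,.005,.103,.135)
  print(c,proj(ci[c],P).round(1).tolist())
  m=masks(ims[c])[0]; y,x=np.nonzero(m); print(x.min(),x.max(),y.min(),y.max(),cost_of(ci[c],P,m), m.dtype)
E
```

```text
[[198 200 196 195 198 197 197 202 207 208 209 200 196 184 166 148 132 138]
 [198 196 195 196 197 205 209 205 206 201 194 186 172 152 130 107 104 138]
 [195 195 196 202 207 203 207 201 196 188 170 152 132 107  83  75  91 138]
 [194 198 203 205 204 201 196 186 170 155 134 119  96  74  63  61  91 140]
 [203 207 209 203 197 185 173 155 137 124 115 103  79  58  57  68  96 144]
 [200 206 199 188 172 158 139 125 109 110 109 102  78  64  67  83 113 152]
 [192 187 176 157 144 124 114 105 108 110 110 105  88  83  87  98 120 156]
 [160 156 141 128 116 110 110 108 109 110 109 106 101 103 103 107 125 164]
 [133 127 114 109 109 107 111 110 110 110 110 110 112 104 107 108 126 168]
 [115 113 109 112 112 110 106 111 109 111 109 105 109 110 104 107 129 170]
 [108 110 109 110 110 110 110 110 106 109 111 106 108 103 107 115 147 179]
 [115 114 113 110 112 110 111 106 108 107 107 108 108 115 122 146 164 182]
 [113 110 109 109 108 109 107 106 110 107 107 114 126 138 157 167 173 175]
 [116 112 109 112 109 111 110 107 109 108 124 139 156 172 174 174 172 171]
 [115 108 113 110 110 112 109 110 110 116 140 168 177 179 178 172 170 170]
 [113 112 110 110 108 114 111 107 114 119 147 172 179 172 170 169 169 167]]
scene [[266.5, 137.1], [267.2, 123.7], [263.0, 133.5], [263.5, 120.0], [284.3, 127.5], [285.6, 113.9], [280.7, 124.0], [281.9, 110.4]]
267 284 112 123 235.33333333333334 uint8
top [[183.4, 202.3], [180.4, 200.2], [180.6, 207.2], [177.5, 205.3], [165.0, 192.3], [161.1, 189.7], [162.2, 197.2], [158.1, 194.8]]
159 180 191 205 44.416666666666664 uint8
```

```bash
sed -i 's/(h\[...,1\]>140)&(h\[...,2\]>60)/(h[...,1]>85)\&(h[...,2]>50)/' h.py; cat > fit.py <<'E'
from h import *
def run(ims,p0):
    ci={c:optics.camera_info(c) for c in ims}
    ms={}
    for c in ims:
        m=masks(ims[c])[0]; hl=cv2.convexHull(np.argwhere(m)[:,::-1].astype(np.int32)); m=m.copy(); cv2.fillConvexPoly(m,hl,1); ms[c]=m
    f=lambda p,cs=tuple(ims):sum(cost_of(ci[c],box(p[0],p[1],p[2],-.019,.019,.005,.103,.135),ms[c]) for c in cs)
    for cs in [tuple(ims)]+[(c,) for c in ims]:
        best=None
        for d in np.radians([-20,-8,0,8,20]):
            s=np.array([p0[0],p0[1],p0[2]+d])
            r=minimize(f,s,args=(cs,),method='Nelder-Mead',options=dict(initial_simplex=s+np.array([[0,0,0],[.006,0,0],[0,.006,0],[0,0,.15]])))
            if best is None or r.fun<best.fun: best=r
        print(cs,best.x[:2].round(4),np.degrees(best.x[2]).round(1),round(best.fun,1))
        if len(cs)==len(ims): out=best.x
    return out
E
python3 - <<'E'
from fit import *
ci={c:optics.camera_info(c) for c in("scene","top")}
ims={c:cv2.cvtColor(cv2.imread(f"pics/{c}0.png"),cv2.COLOR_BGR2RGB) for c in ci}
x,y,th=run(ims,(.545,.138,1.08))
A=lambda q:(np.degrees(np.arctan2(q[1]-y,q[0]-x)).round(1),np.hypot(q[1]-y,q[0]-x).round(4))
for c,px in (('top',(146,184.2)),('scene',(304.7,127.8))): print('tongue',A(ray(ci[c],px,.078)))
for z in(.07,.075,.08): print('ball',A(ray(ci['top'],(172.7,173.3),z)),A(ray(ci['scene'],(304.5,151.8),z)))
print('wall',A(ray(ci['top'],(170.4,156.2),.08)))
print(ray(ci['top'],(172.7,173.3),.072),ray(ci['top'],(170.4,156.2),.08))
E
```

```text
('scene', 'top') [0.5458 0.1398] 65.1 109.2
('scene',) [0.5453 0.1416] 73.9 58.7
('top',) [0.5457 0.1398] 61.8 23.6
tongue (np.float64(59.9), np.float64(0.0621))
tongue (np.float64(53.5), np.float64(0.0631))
ball (np.float64(6.9), np.float64(0.0545)) (np.float64(5.2), np.float64(0.0569))
ball (np.float64(6.0), np.float64(0.0534)) (np.float64(1.0), np.float64(0.0578))
ball (np.float64(5.0), np.float64(0.0523)) (np.float64(-3.1), np.float64(0.059))
wall (np.float64(6.8), np.float64(0.0857))
[0.59942927 0.14588966 0.072     ] [0.63083083 0.14986167 0.08      ]
```

```bash
R='x'; python3 -m creep '[{"translation":[0.023,-0.022,0],"rot":[0,0,0],"jaw":0.0918},{"translation":[0.023,-0.022,0],"rot":[0,0,0],"jaw":0.0918},{"translation":[0.023,-0.022,0],"rot":[0,0,0],"jaw":0.0918},{"translation":[0.023,-0.022,0],"rot":[0,0,0],"jaw":0.0918},{"translation":[0.023,-0.022,0],"rot":[0,0,0],"jaw":0.0918},{"translation":[0.023,-0.022,0],"rot":[0,0,0],"jaw":0.0918},{"translation":[0.023,-0.022,0],"rot":[0,0,0],"jaw":0.0918},{"translation":[0.023,-0.022,0],"rot":[0,0,0],"jaw":0.0918},{"translation":[0.023,-0.022,0],"rot":[0,0,0],"jaw":0.0918},{"translation":[0.023,-0.022,0],"rot":[0,0,0],"jaw":0.0918},{"translation":[0.023,-0.022,0],"rot":[0,0,0],"jaw":0.0918},{"translation":[0.023,-0.022,0],"rot":[0,0,0],"jaw":0.0918}]' 15
```

```text
clock: 1.6
position: [0.4006, -0.2138, 0.241]
ee_rot: [3.071, 0.662, 0.001]
force: [0.4, 0.2, 0.3]
width: 1.001
```

```bash
python3 -m creep '[{"translation":[0.023,-0.022,0],"rot":[0,0,0],"jaw":0.0918},{"translation":[0.023,-0.022,0],"rot":[0,0,0],"jaw":0.0918},{"translation":[0.023,-0.022,0],"rot":[0,0,0],"jaw":0.0918},{"translation":[0.023,-0.022,0],"rot":[0,0,0],"jaw":0.0918},{"translation":[0.023,-0.022,0],"rot":[0,0,0],"jaw":0.0918},{"translation":[0.023,-0.022,0],"rot":[0,0,0],"jaw":0.0918},{"translation":[0.023,-0.022,0],"rot":[0,0,0],"jaw":0.0918},{"translation":[0.023,-0.022,0],"rot":[0,0,0],"jaw":0.0918},{"translation":[0.023,-0.022,0],"rot":[0,0,0],"jaw":0.0918},{"translation":[0.023,-0.022,0],"rot":[0,0,0],"jaw":0.0918},{"translation":[0.023,-0.022,0],"rot":[0,0,0],"jaw":0.0918},{"translation":[0.023,-0.022,0],"rot":[0,0,0],"jaw":0.0918}]'
python3 -m creep '[{"translation":[0,0,0.005],"rot":[0,0,-6],"jaw":0.07},{"translation":[0,0,0.005],"rot":[0,0,-6],"jaw":0.07},{"translation":[0,0,0.005],"rot":[0,0,-6],"jaw":0.07},{"translation":[0,0,0.005],"rot":[0,0,-6],"jaw":0.07},{"translation":[0,0,0.005],"rot":[0,0,-6],"jaw":0.07},{"translation":[0,0,0.005],"rot":[0,0,-6],"jaw":0.07},{"translation":[0,0,0],"rot":[0,0,0],"jaw":0.07},{"translation":[0,0,0],"rot":[0,0,0],"jaw":0.07}]'
python3 - <<'E'
from h import *
from scipy.spatial.transform import Rotation as R
s=arm.observe(); M=R.from_rotvec(s['ee_rot']).as_matrix()
print(s['position'],M.round(3),s['joints'].round(2),s['width'])
d=np.array([.5455,.139,.114])-s['position'];print('tool delta',M.T@d,np.degrees(np.arctan2(M[1,0],M[0,0])))
E
```

```text
clock: 2.6
position: [0.5434, 0.1405, 0.2409]
ee_rot: [3.071, 0.662, 0.001]
force: [-0.2, -0.2, 0.0]
width: 1.0
clock: 3.27
position: [0.5429, 0.1389, 0.2106]
ee_rot: [-2.719, -1.574, 0.001]
force: [0.2, -0.9, -1.2]
width: 0.762
[0.5428823  0.13887827 0.2105956 ] [[ 0.498  0.867 -0.001]
 [ 0.867 -0.498  0.   ]
 [-0.    -0.    -1.   ]] [ 0.03  0.41 -0.51  1.74  0.22  1.05 -1.08] 0.7623067704353459
tool delta [0.00143243 0.00225634 0.09659417] 60.137871822905105
```

```bash
python3 -m creep '[{"translation":[0.0014,0.0022,0.016],"rot":[0,0,0],"jaw":0.05},{"translation":[0,0,0.016],"rot":[0,0,0],"jaw":0.05},{"translation":[0,0,0.016],"rot":[0,0,0],"jaw":0.05},{"translation":[0,0,0.016],"rot":[0,0,0],"jaw":0.05},{"translation":[0,0,0.016],"rot":[0,0,0],"jaw":0.05},{"translation":[0,0,0.016],"rot":[0,0,0],"jaw":0.05},{"translation":[0,0,0],"rot":[0,0,0],"jaw":0.05},{"translation":[0,0,0],"rot":[0,0,0],"jaw":0.05}]'
python3 - <<'E'
from h import *
s=optics.get_image("scene");t=optics.get_image("top")
f=lambda a:cv2.resize(a,(390,360),interpolation=cv2.INTER_CUBIC)
cv2.imwrite("pics/c1.png",np.hstack([f(s[70:210,215:367]),f(t[130:255,100:235])])[:,:,::-1])
E
```

```text
clock: 3.93
position: [0.5454, 0.1391, 0.1147]
ee_rot: [-2.718, -1.576, 0.002]
force: [-0.6, 0.0, 0.8]
width: 0.547
```

View pics/c1.png

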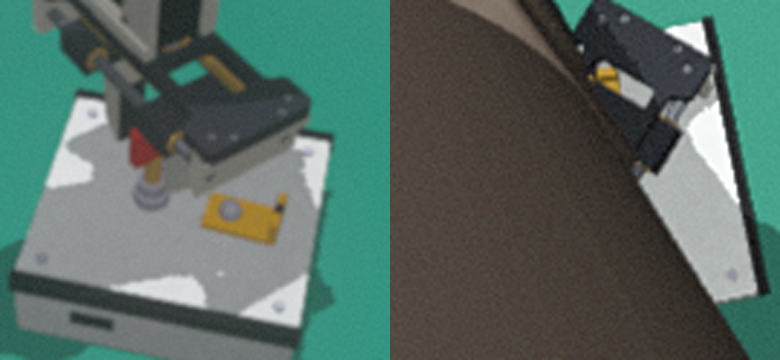

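The scene half shows the red bow at (143,150) between the two fingers, with the catch free at (240,215). The arm blocks the top view. I'll close the jaws.

```bash
python3 -m creep '[{"translation":[0,0,0],"rot":[0,0,0],"jaw":0.0},{"translation":[0,0,0],"rot":[0,0,0],"jaw":0.0},{"translation":[0,0,0],"rot":[0,0,0],"jaw":0.0},{"translation":[0,0,0],"rot":[0,0,0],"jaw":0.0},{"translation":[0,0,0],"rot":[0,0,0],"jaw":0.0},{"translation":[0,0,0],"rot":[0,0,0],"jaw":0.0},{"translation":[0,0,0],"rot":[0,0,0],"jaw":0.0},{"translation":[0,0,0],"rot":[0,0,0],"jaw":0.0}]' 15; python3 -c "
from cell import arm;s=arm.observe();print(s['width']*.0918,s['force'],s['ft_torque'],s['joints'].round(2))"
```

```text
clock: 4.7
position: [0.5452, 0.1394, 0.1147]
ee_rot: [-2.716, -1.579, 0.001]
force: [-1.6, 0.0, 2.2]
width: 0.119
0.010905194091676769 [-1.62533107  0.01440123  2.21823481] [ 0.09918098  0.44002457 -0.01874783] [-0.01  0.52 -0.47  1.84  0.3   0.85 -1.14]
```

```bash
python3 -m creep '[{"translation":[0,0,0],"rot":[0,0,4],"jaw":0.0},{"translation":[0,0,0],"rot":[0,0,4],"jaw":0.0},{"translation":[0,0,0],"rot":[0,0,4],"jaw":0.0},{"translation":[0,0,0],"rot":[0,0,4],"jaw":0.0},{"translation":[0,0,0],"rot":[0,0,4],"jaw":0.0},{"translation":[0,0,0],"rot":[0,0,4],"jaw":0.0},{"translation":[0,0,0],"rot":[0,0,4],"jaw":0.0},{"translation":[0,0,0],"rot":[0,0,4],"jaw":0.0},{"translation":[0,0,0],"rot":[0,0,0],"jaw":0.0},{"translation":[0,0,0],"rot":[0,0,0],"jaw":0.0}]' 20; cat > st.py <<'E'
from h import *
import sys
from scipy.spatial.transform import Rotation as R
s=arm.observe(); M=R.from_rotvec(s['ee_rot']).as_matrix()
print('yaw',np.degrees(np.arctan2(M[1,0],M[0,0])).round(1),'w',s['width']*91.8,'F',s['force'].round(1),'T',s['ft_torque'].round(2),'dtool',(M.T@(np.array([.5455,.139,.114])-s['position'])).round(4),s['joints'].round(2))
a=optics.get_image("scene");t=optics.get_image("top")
f=lambda a:cv2.resize(a,(390,360),interpolation=cv2.INTER_CUBIC)
cv2.imwrite(f"pics/{sys.argv[1]}.png",np.hstack([f(a[70:210,215:367]),f(t[130:255,100:235])])[:,:,::-1])
E
python3 st.py c2
```

```text
clock: 5.53
position: [0.545, 0.1397, 0.1147]
ee_rot: [-3.045, -0.773, 0.001]
force: [-4.6, 1.7, 3.2]
width: 0.11
yaw 28.5 w 10.058335250862777 F [-4.6  1.7  3.2] T [ 0.38  0.89 -0.02] dtool [0.0001 0.0008 0.0007] [-0.11  0.5  -0.33  1.85  0.21  0.83 -1.61]
```

View pics/c2.png

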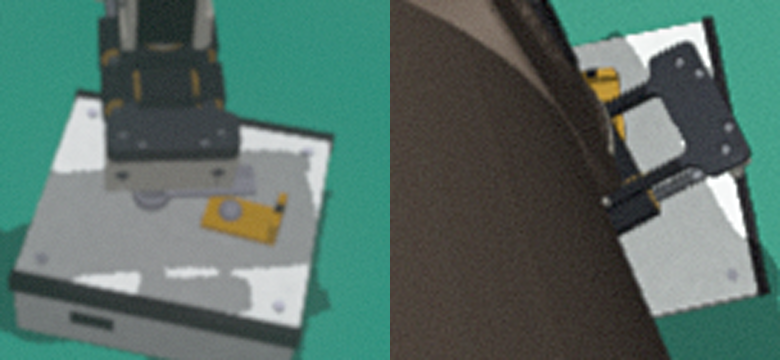

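The tongue, at (225,180) in the scene half, follows the key and is nearing the catch. I'll continue across it.

```bash
python3 -m creep '[{"translation":[0,0,0],"rot":[0,0,4],"jaw":0.0},{"translation":[0,0,0],"rot":[0,0,4],"jaw":0.0},{"translation":[0,0,0],"rot":[0,0,4],"jaw":0.0},{"translation":[0,0,0],"rot":[0,0,4],"jaw":0.0},{"translation":[0,0,0],"rot":[0,0,4],"jaw":0.0},{"translation":[0,0,0],"rot":[0,0,4],"jaw":0.0},{"translation":[0,0,0],"rot":[0,0,4],"jaw":0.0},{"translation":[0,0,0],"rot":[0,0,4],"jaw":0.0},{"translation":[0,0,0],"rot":[0,0,4],"jaw":0.0},{"translation":[0,0,0],"rot":[0,0,4],"jaw":0.0},{"translation":[0,0,0],"rot":[0,0,4],"jaw":0.0},{"translation":[0,0,0],"rot":[0,0,4],"jaw":0.0}]' 25; python3 -m creep '[{"translation":[0,0,0],"rot":[0,0,3],"jaw":0.0},{"translation":[0,0,0],"rot":[0,0,0],"jaw":0.0},{"translation":[0,0,0],"rot":[0,0,0],"jaw":0.0}]'; python3 st.py c3
```

```text
clock: 6.63
position: [0.545, 0.1401, 0.1147]
ee_rot: [-3.095, 0.537, 0.001]
force: [-5.1, 3.9, 3.4]
width: 0.112
clock: 6.88
position: [0.545, 0.1402, 0.1147]
ee_rot: [-3.081, 0.614, 0.001]
force: [-4.3, 3.5, 3.3]
width: 0.106
yaw -22.5 w 9.765863715505622 F [-4.3  3.5  3.3] T [ 0.91  1.09 -0.02] dtool [0.0009 0.0009 0.0007] [-0.27  0.48 -0.1   1.86  0.06  0.81 -2.37]
```

View pics/c3.png

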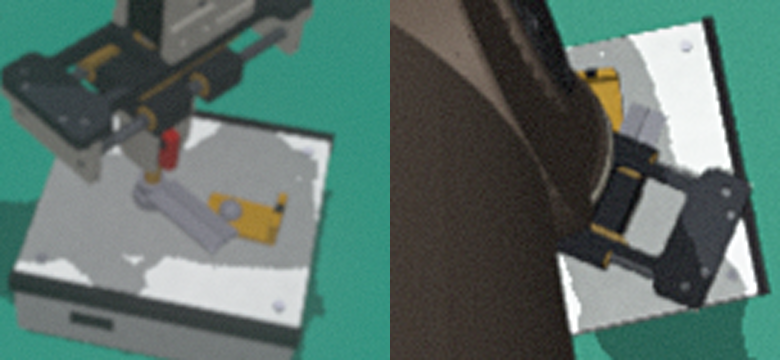

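```bash
python3 - <<'E'
from h import *
for c in("scene","top"):
    optics.get_image(c); ci=optics.camera_info(c)
    for t,z in (("red_tongue",.078),("catch",.06)):
        for d in optics.pinpoint(c,t)[:2]:
            q=ray(ci,d['location'],z)-[.5455,.1393,z]; print(c,t,d,np.degrees(np.arctan2(q[1],q[0])),np.hypot(q[0],q[1]))
E
python3 -m creep '[{"translation":[0,0,0],"rot":[0,0,-3],"jaw":0.0},{"translation":[0,0,0],"rot":[0,0,-3],"jaw":0.0},{"translation":[0,0,0],"rot":[0,0,-3],"jaw":0.0},{"translation":[0,0,0],"rot":[0,0,-3],"jaw":0.0},{"translation":[0,0,0],"rot":[0,0,-3],"jaw":0.0},{"translation":[0,0,0],"rot":[0,0,-3],"jaw":0.0},{"translation":[0,0,0],"rot":[0,0,-3],"jaw":0.0},{"translation":[0,0,0],"rot":[0,0,-3],"jaw":0.0},{"translation":[0,0,0],"rot":[0,0,-3],"jaw":0.0},{"translation":[0,0,0],"rot":[0,0,-2],"jaw":0.0},{"translation":[0,0,0],"rot":[0,0,0],"jaw":0.0},{"translation":[0,0,0],"rot":[0,0,0],"jaw":0.0}]'; python3 st.py c4
```

```text
scene red_tongue {'location': [299.9, 159.5], 'score': 0.63} -19.2292793127759 0.06168310713927418
top red_tongue {'location': [189.2, 173.2], 'score': 0.45} -25.562353096465728 0.05909640452499676
clock: 8.28
position: [0.5449, 0.1398, 0.1147]
ee_rot: [-3.136, -0.178, 0.002]
force: [-4.9, 3.4, 3.5]
width: 0.107
yaw 6.5 w 9.843122825329768 F [-4.9  3.4  3.5] T [ 0.68  1.16 -0.02] dtool [0.0005 0.0009 0.0007] [-0.18  0.49 -0.23  1.85  0.14  0.82 -1.94]
```

View pics/c4.png

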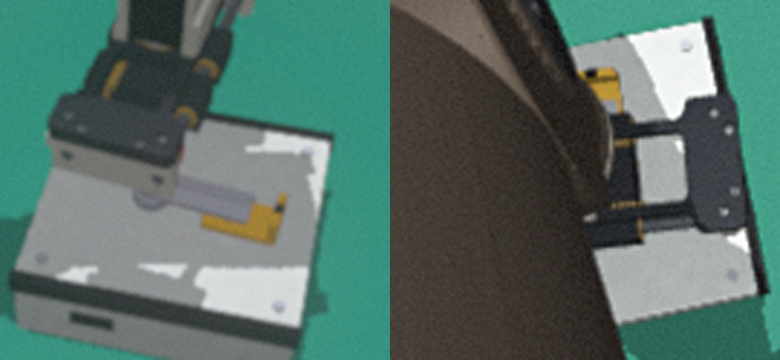

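```bash
python3 - <<'E'
from h import *
c="scene"; im=optics.get_image(c); ci=optics.camera_info(c)
for t,z in (("red_tongue",.078),("catch",.06)):
    for d in optics.pinpoint(c,t)[:2]:
        q=ray(ci,d['location'],z)-[.5455,.1393,z]; print(c,t,d,np.degrees(np.arctan2(q[1],q[0])),np.hypot(q[0],q[1]))
v=cv2.resize(im[110:180,250:345],(760,560),interpolation=cv2.INTER_CUBIC)[:,:,::-1].copy()
for th,col in ((0,(255,0,0)),(6.5,(0,255,0)),(13,(0,0,255))):
    a=np.radians(th);u=np.array([np.cos(a),np.sin(a)])
    for r,z in((.07,.079),(.03,.079),(.091,.082)):
        p=proj(ci,[.5455+r*u[0],.1393+r*u[1],z])[0]; cv2.circle(v,(int((p[0]-249.5)*8),int((p[1]-109.5)*8)),4,col,-1)
cv2.imwrite("pics/c5.png",v)
E
```

```text
scene red_tongue {'location': [309.0, 149.8], 'score': 0.82} 5.8528292676874 0.06431083240633895
```

View pics/c5.png

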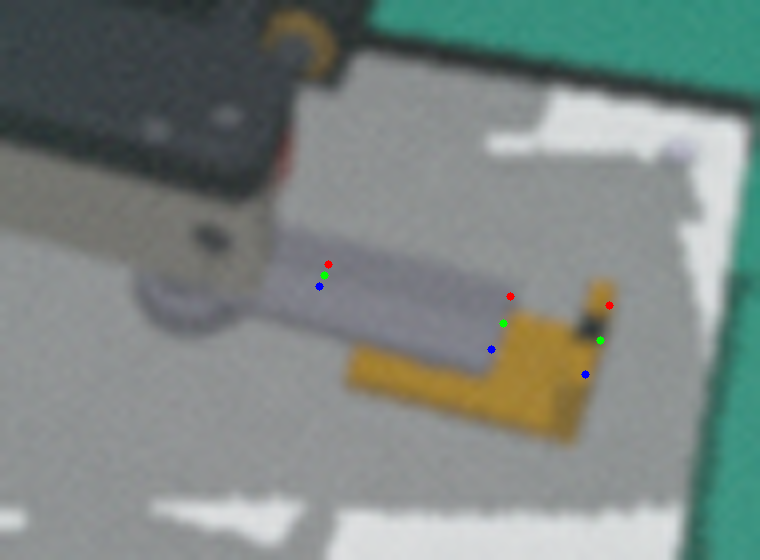

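The tongue's end at (500,335) sits on the 6.5° mark (green), and the catch wall's notch is at (590,328), so the two agree. I'll release.

```bash
python3 -m creep '[{"translation":[0,0,0],"rot":[0,0,0],"jaw":0.02},{"translation":[0,0,0],"rot":[0,0,0],"jaw":0.04},{"translation":[0,0,0],"rot":[0,0,0],"jaw":0.05},{"translation":[0,0,0],"rot":[0,0,0],"jaw":0.05},{"translation":[0,0,0],"rot":[0,0,0],"jaw":0.05},{"translation":[0,0,0],"rot":[0,0,0],"jaw":0.05},{"translation":[0,0,-0.015],"rot":[0,0,0],"jaw":0.05},{"translation":[0,0,-0.02],"rot":[0,0,0],"jaw":0.05},{"translation":[0,0,-0.03],"rot":[0,0,0],"jaw":0.05},{"translation":[0,0,-0.03],"rot":[0,0,0],"jaw":0.05},{"translation":[0,0,-0.03],"rot":[0,0,0],"jaw":0.05},{"translation":[0,0,0],"rot":[0,0,0],"jaw":0.05}]'
python3 -m creep '[{"translation":[-0.025,0.03,0],"rot":[0,0,0],"jaw":0.05},{"translation":[-0.025,0.03,0],"rot":[0,0,0],"jaw":0.05},{"translation":[-0.025,0.03,0],"rot":[0,0,0],"jaw":0.05},{"translation":[-0.02,0.03,0],"rot":[0,0,0],"jaw":0.05},{"translation":[0,0.03,0],"rot":[0,0,0],"jaw":0.05},{"translation":[0,0.03,0],"rot":[0,0,0],"jaw":0.05},{"translation":[0,0.03,0],"rot":[0,0,0],"jaw":0.05},{"translation":[0,0.03,0],"rot":[0,0,0],"jaw":0.05},{"translation":[0,0.03,0],"rot":[0,0,0],"jaw":0.05},{"translation":[0,0.03,0],"rot":[0,0,0],"jaw":0.05},{"translation":[0,0,0],"rot":[0,0,0],"jaw":0.05},{"translation":[0,0,0],"rot":[0,0,0],"jaw":0.05}]'
python3 st.py c6; python3 - <<'E'
from h import *
for c in("scene","top"):
    cv2.imwrite(f"pics/{c}6.png",optics.get_image(c)[:,:,::-1]);ci=optics.camera_info(c)
    for t in("red_tongue","black_tongue"):
      for d in optics.pinpoint(c,t)[:1]:
        q=ray(ci,d['location'],.078)-[.5455,.1393,.078]; print(c,t,d,np.degrees(np.arctan2(q[1],q[0])))
E
```

```text
clock: 9.53
position: [0.5483, 0.1403, 0.2458]
ee_rot: [-3.135, -0.174, -0.014]
force: [0.6, 1.0, -0.1]
width: 0.541
clock: 10.53
position: [0.484, -0.1713, 0.2394]
ee_rot: [3.137, 0.168, -0.0]
force: [0.4, 0.3, -0.3]
width: 0.545
yaw 6.1 w 50.063837239062295 F [ 0.4  0.3 -0.3] T [ 0.05  0.04 -0.03] dtool [ 0.0943 -0.3021  0.1252] [ 0.31  0.26 -0.09  1.84  0.03  1.05 -1.26]
scene red_tongue {'location': [308.7, 149.1], 'score': 0.91} 7.065104127000131
scene black_tongue {'location': [177.5, 284.5], 'score': 0.95} -91.47787923782084
top red_tongue {'location': [169.9, 172.0], 'score': 0.85} 11.030380926577001
top black_tongue {'location': [332.1, 211.1], 'score': 0.48} -93.25321438461043
```

View pics/c6.png

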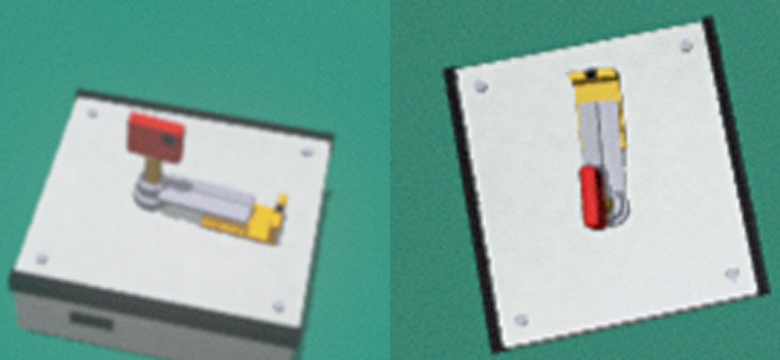

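View pics/scene6.png

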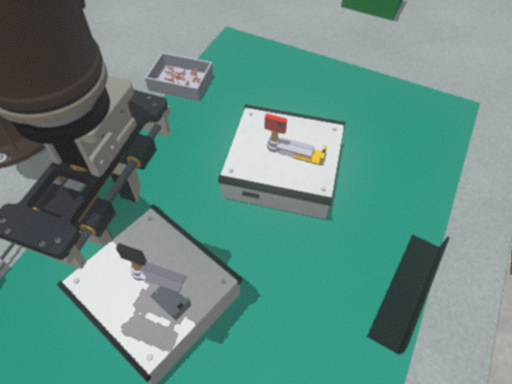

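The red tongue is in line with the catch in both views: the tip is at (598,100) in the right half, below the wall notch at (590,73). The black lock looks unchanged and the gripper is clear of everything. Handing in.

```bash
python3 -c "
from cell import arm; print(arm.sign_off())"
```

```text
the job is handed in; nothing more can be done
None
```

I gripped the red key and turned it clockwise across the catch. I then turned it back over the catch's middle, let go, pulled the arm clear and handed in at about 11 s. No verdict was reported.

- **Swing across:** the two cameras put the tongue about 26 and 32 degrees past the catch's middle. That is more than 14 mm at the 60 mm point.
- **Final position:** the catch lies at about 6.5 degrees. After release, the scene camera put the tongue at 7 degrees and the top camera at 11. They disagree by 4 degrees, but both are within the 10 degree limit. In both pictures the tongue lies along the catch. I did not measure the click itself or the key's speed after release.
- **Black key:** its tongue was found within 3 pixels of where it started in both views, and it looks unmoved.
- **Forces:** the wrist force readings stayed below about 8 N.
- **Failed checks:** the network never found the catch, so I measured its angle by hand from the ball and end wall. My first attempt to fit the key's pose from the red mask also failed, and I redid it with a looser colour threshold.

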